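Hold the tool-case lid at its balance point for refitting the stay

ROBOT

A 6-joint arm with a two-finger parallel gripper is mounted at the origin on the work surface. World frame = base frame: x ahead of the robot, y to its left, z up, the work surface at z = 0. Lengths are in m, angles in rad, forces in N, time in s.
With the tool pointing down it reaches from about 0.275 to 1 m from the base axis. Payload 8.4 kg.
Tool frame: the origin (TCP) lies at the very end of the fingers, on their centre line; the grasp point (between the pads) lies 19 mm behind it (bot.hold_point_z is the distance from the TCP to the grasp point, in m); z points along the fingers, y is the direction in which the jaws open and shut (so a half turn about z gives the same grasp; the last joint's range is limited). The gripper opens to 85 mm and grips with 20 to 120 N. Pads are 22 mm wide; open, the fingers measure 114 mm over their backs; the gripper's body (76 mm by 85 mm) begins 54 mm behind the grasp point. The pads swing forward as they close: fully open they stand 13 mm farther back than shut.
Start: joints at [1.344, 0.353, 1.633, -0, 1.155, -0.002], TCP at [0.139, 0.609, 0.199] pointing down, gripper open.
Joint ranges: [-2.63, 2.63], [-0.92, 2.1], [0.06, 2.66], [-1.3, 4.44], [0, 2.69], [-3.02, 3.02]. Speed limits (rad/s): [2.22, 2.22, 2.79, 3.14, 3.14, 3.14].

INTERFACE

Orientations are given as a 3x3 rotation matrix whose columns are the frame's x, y, z axes.
In Python, from cell import bot gives the robot as it stands.
- The arm moves only by the tool carry_out, never from a script. Its argument "commands" is a list of rows, each a list of 2 entries, a list of its own where there are three numbers: the shift along the tool's x, y, z in m, then the turn about the tool's z in degrees. In form: [[[dx, dy, dz], roll], ...]. A call has 1 to 12 rows; each row is the pose to reach, as a shift and turn from the pose commanded when the call began, along the tool's axes at that moment; what a row does not reach only later rows make up. A row lasts 1/8 s, in which the tool goes at most 62.5 mm and 10.7 degrees, less where a joint would pass 70% of its speed; a pose out of reach is approached as far as the arm can. A call with a gripper value outside its range is refused whole. "jaw" is the opening, from 0 (shut) to 1 (fully open), set as the call begins (left out, the last holds). The fingers move at their own pace and stop on an object; "newtons" is the grip in N (left out, the last holds). Time passes only in rows, so rows that repeat a pose let the fingers close. It gives the time, the measured TCP pose, the force and the opening at its end, in the units of the state.
- bot.get_obs(): the state, without advancing time (a new reading comes with each control period).
- bot.get_image(name): name is "scene" or "top" or "wrist"; returns a dict with "image" (384x512x3 uint8, red, green, blue), "fx", "fy", "cx", "cy" (pixels), "R" (3x3) and "t" (3): a world point X has camera coordinates R X + t. Camera axes: x right, y down, z forward; pixel columns grow to the right and rows downward; lengths in m; the calibration is good to about 2 mm. The wrist camera is an equidistant fisheye: a pixel r from the principal point sees the ray r / f radians off the axis. A picture is of the moment at which its call begins. There is no depth.
- bot.hand_in(): hands the job in, once; it reports no verdict.
The state is a dict: "time_s": time; "joints": joint angles; "joint_vel": joint speeds; "effort": joint torques, N m; "eef_pos": TCP position; "orientation": TCP orientation; "contact_force": force on the tool from outside, world axes, zero at the start; "torque": the same for the moment, N m; "grip_width": opening from 0.0 (shut) to 1.0 (fully open).
Only numpy, scipy, OpenCV 4.12 (cv2) and the standard library are available. Lean on these libraries where they do the work, as an engineer would, in place of code of your own. Each camera call takes 0.05 s, during which the arm holds its last target.

TASK

The loose lid stay (the flat slotted steel strut) lies beside the one of the two used tool cases that it belongs to. Take that case's lid by its pull bar, swing it up to its balance point, where it would fall neither shut nor backwards, and finish holding it still there with the gripper closed on the bar, so that I can refit the stay. Do not let the lid drop over backwards, keep the other case shut, and leave the stay and the other things where they are.

Things in the scene. Friction and masses are not known exactly. Their poses are not given: they have to be found in the camera images.
- stay: The loose lid stay: flat steel strut 136 x 24 x 5 mm with a long slot and round ends, lying flat at the outer side (away from the other case) of the case that it belongs to, 0.17 to 0.32 m from that case's origin and over 0.45 m from the other's. Origin: centre of its underside, x along its length. It is not to be touched.
- domed_case: Case: grey plastic box 140 deep (its x) x 200 wide (its y) x 90 mm high, walls 5 mm, standing firmly. Origin: centre of its underside; its x axis points from the pull-bar side (facing the robot within 0.25 rad) to the hinge side, z up. This one has the domed lid: a 45 mm high hollow shell with a black carrying handle on top.
- flat_case: Case: grey plastic box 140 deep (its x) x 200 wide (its y) x 90 mm high, walls 5 mm, standing firmly. Origin: centre of its underside; its x axis points from the pull-bar side (facing the robot within 0.25 rad) to the hinge side, z up. This one has the flat lid: a 6 mm ribbed plate with a 36 mm thick black socket holder on its inner side.
- domed_lid (a joint): Angle of the domed lid, rad: 0 shut, grows as the bar side swings up and over to the far side; end stop 2.3. The shell lies outside the hinge line, so it balances before it is upright. BALANCE POINT: 1.15 rad (below it the lid falls shut, above it backwards). The hinge is free, almost no friction. Lid with bar weighs about 0.4 kg, varying by a quarter with no effect on the balance point.
- flat_lid (a joint): Angle of the flat lid, rad: 0 shut, grows as the bar side swings up and over to the far side; end stop 2.3. The heavy socket holder lies inside the hinge line, so it balances only past upright. BALANCE POINT: 1.78 rad (below it the lid falls shut, above it backwards). The hinge is free, almost no friction. Lid with bar weighs about 0.4 kg, varying by a quarter with no effect on the balance point.
- domed_hinge (a point): Middle of the domed lid's hinge line, which runs along the case's y: far top edge of the case, 70 mm along its x from its origin, 90 mm up. At lid angle a the middle of the pull bar is at this point + (-182 cos a + 20 sin a) mm along the case's x and + (182 sin a + 20 cos a) mm up.
- flat_hinge (a point): Middle of the flat lid's hinge line, which runs along the case's y: far top edge of the case, 70 mm along its x from its origin, 90 mm up. At lid angle a the middle of the pull bar is at this point + (-182 cos a + 3 sin a) mm along the case's x and + (182 sin a + 3 cos a) mm up.
- domed_bar (a point): Pull bar fixed to the domed lid: round steel rod, 10 mm diameter, 90 mm long, parallel to the hinge, on an 8 mm arm at each end; 37 mm clear between rod and lid edge. This point: middle of the rod, 110 mm above the work surface while shut; y along the rod, x from rod to lid. The rod can turn within a pinch from above, so a gripper pointing down can follow the whole arc.
- flat_bar (a point): Pull bar fixed to the flat lid: round steel rod, 10 mm diameter, 90 mm long, parallel to the hinge, on an 8 mm arm at each end; 37 mm clear between rod and lid edge. This point: middle of the rod, 93 mm above the work surface while shut; y along the rod, x from rod to lid. The rod can turn within a pinch from above, so a gripper pointing down can follow the whole arc.
- driver: Bystander: screwdriver with a black handle, lying flat at the outer side of the other case. Origin near its middle.
- jar: Bystander: small clear jar with a steel lid, 60 mm across, 75 mm high, just beyond the cases. Origin: centre of its underside.
- mug: Bystander: white mug, 80 mm across, 95 mm high, beyond the cases. Origin: centre of its underside.

How it is judged:
At the end, for the whole second after the job is handed in: The lid of the case beside the stay is within 0.07 rad of its balance point (domed 1.15, flat 1.78 rad), slower than 0.05 rad/s, its bar gripped by the fingers (over 2 N); the other lid is shut (under 0.05 rad); stay, screwdriver, jar and mug are within 30 mm of their starts (((horizontal distance between stay and domed_case below 0.38 m and value of joint domed_lid between 1.08 and 1.22 rad and velocity of joint domed_lid between -0.05 and 0.05 rad/s and contact force between the fingers and domed_lid_c0 above 2 N and value of joint flat_lid below 0.05 rad) or (horizontal distance between stay and flat_case below 0.38 m and value of joint flat_lid between 1.71 and 1.85 rad and velocity of joint flat_lid between -0.05 and 0.05 rad/s and contact force between the fingers and flat_lid_c0 above 2 N and value of joint domed_lid below 0.05 rad)) and distance of each of stay, driver, jar, mug from where it was at the start of the episode below 0.03 m); the arm keeps its last pose, push and grip.
It fails at once if the other case's lid is lifted (over 0.15 rad) ((horizontal distance between stay and domed_case below 0.38 m and value of joint flat_lid above 0.15 rad) or (horizontal distance between stay and flat_case below 0.38 m and value of joint domed_lid above 0.15 rad)).
It fails at once if a lid drops over backwards (past 2.15 rad) (value of joint any of domed_lid, flat_lid above 2.15 rad).
It fails at once if the stay, screwdriver, jar or mug is moved over 30 mm (distance of any of stay, driver, jar, mug from where it was at the start of the episode above 0.03 m).
It also fails if it takes over 40 s, if anything falls off the work surface, if the arm or the gripper's body presses on something with over 40 N, if the wrist force passes 120 N, or if a joint passes its speed limit or range.

## Working session

There is one attempt and no reset: what is moved stays moved. The work goes in short steps, Python scripts to look and compute and a tool call to move; the robot and the scene stay as the last step left them, time stands still between calls to the robot, and variables do not carry over. Pictures are saved under pics/ and viewed, and the job is handed in when it is done.

Besides the shell and the picture viewer there is one more tool, called after "Emit:" by a JSON object that holds its "method" and its "body", one argument or row to a line. carry_out: Moves the arm, as the interface text tells. Its arguments: {"type":"object","properties":{"commands":{"type":"array"},"jaw":{"type":"number"},"newtons":{"type":"number"}},"required":["commands"]}

```bash
mkdir -p pics; python3 - <<'E'
from cell import bot
import cv2,numpy as np
o=bot.get_obs();print(o)
for n in("scene","top","wrist"):
    d=bot.get_image(n);cv2.imwrite(f"pics/{n}0.png",d["image"][:,:,::-1]);np.savez(f"{n}0.npz",**d)
    print(n,d["fx"],d["cx"],d["cy"],np.round(d["R"],3).tolist(),d["t"])
E
```

```text
{'time_s': 0.0, 'joints': array([ 1.34358578e+00,  3.53641818e-01,  1.63418016e+00, -1.40150331e-05,
        1.15520894e+00, -2.39295254e-03]), 'joint_vel': array([-9.10942875e-04, -1.04526742e-04,  2.02206055e-03,  5.18374279e-04,
        8.81258293e-04, -1.78420352e-05]), 'effort': array([-1.42100162e-04, -6.05238318e+01, -3.42073131e+01,  1.35189171e-04,
        9.02819680e-03, -1.41689975e-05]), 'eef_pos': array([0.13920622, 0.60873309, 0.19824599]), 'orientation': array([[-9.74836052e-01,  2.22922800e-01, -3.11491750e-04],
       [ 2.22923017e-01,  9.74835041e-01, -1.40418681e-03],
       [-9.37218182e-06, -1.43829060e-03, -9.99998966e-01]]), 'contact_force': array([ 0.07783274,  0.14793479, -0.3396028 ]), 'torque': array([ 0.01949461,  0.00193078, -0.01697194]), 'grip_width': 0.9947867164609232}
scene 462.4107592263659 251.35826493858443 194.6705523495685 [[0.837, 0.546, -0.02], [0.333, -0.539, -0.774], [-0.433, 0.641, -0.633]] [-0.4788438  -0.12589577  1.56277455]
top 401.835149667939 254.49850911653616 192.8403616651357 [[-0.022, -1.0, -0.018], [-0.993, 0.024, -0.115], [0.116, 0.015, -0.993]] [0.02245981 0.61255212 1.05430599]
wrist 297.3186396354542 256.2917571905909 190.9346641494799 [[0.224, 0.975, -0.0], [0.935, -0.214, 0.282], [0.275, -0.064, -0.959]] [-0.62387991 -0.03589816  0.37871253]
```

View pics/scene0.png

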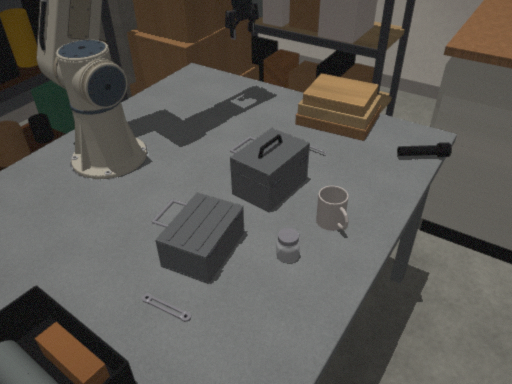

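View pics/top0.png

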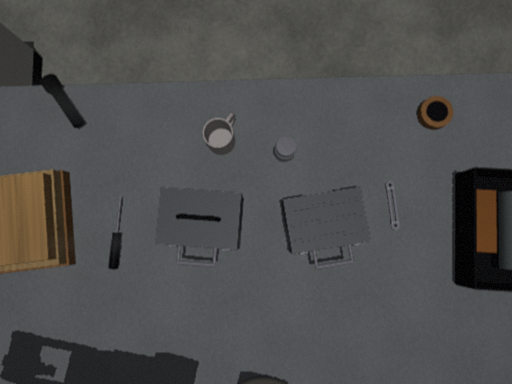

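The stay, at about (392,205) in the top picture, lies beside the flat-lid case, and the driver is beside the domed case on the left. So the flat lid is the target. Next I'll enlarge the view of it.

```bash
python3 - <<'E'
import cv2
a=cv2.imread("pics/top0.png")[175:275,270:380];cv2.imwrite("pics/topc.png",cv2.convertScaleAbs(cv2.resize(a,None,fx=6,fy=6,interpolation=cv2.INTER_CUBIC)[:,:],alpha=1.8))
a=cv2.imread("pics/scene0.png")[185:285,145:255];cv2.imwrite("pics/scenec.png",cv2.convertScaleAbs(cv2.resize(a,None,fx=6,fy=6,interpolation=cv2.INTER_CUBIC),alpha=1.5))
E
```

```text
(no output)
```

View pics/topc.png

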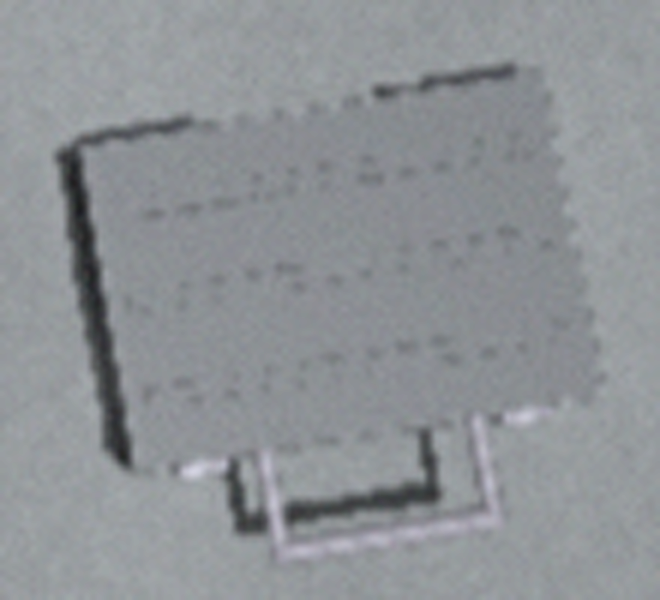

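View pics/scenec.png

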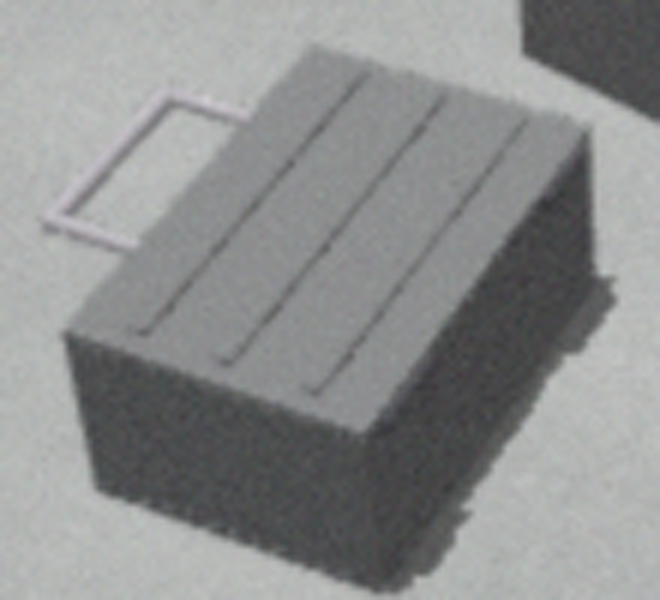

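```bash
cat > fit.py <<'E'
import numpy as np
from scipy.optimize import least_squares
T=np.load("top0.npz");S=np.load("scene0.npz")
def proj(d,X):
    c=X@d["R"].T+d["t"];return np.c_[d["fx"]*c[:,0]/c[:,2]+d["cx"],d["fy"]*c[:,1]/c[:,2]+d["cy"]]
def pix(p,o): return (np.array(p,float)+.5)/6-.5+np.array(o)
# case frame: lid corners top z .096 : near-right(-y), near-left, far-left, far-right; bar ends
L=np.array([[-.07,-.1,.096],[-.07,.1,.096],[.07,.1,.096],[.07,-.1,.096],[-.112,-.045,.093],[-.112,.045,.093]])
top=pix([[605,402],[130,467],[75,143],[540,68],[494,520],[283,551]],[270,175])
sc=pix([[68,333],[315,45],[590,125],[365,432],[50,220],[168,97]],[145,185])
def w(p):
    c,s=np.cos(p[2]),np.sin(p[2]);return L@np.array([[c,-s,0],[s,c,0],[0,0,1]]).T+[p[0],p[1],0]
def r(p,which=2):
    a=(proj(T,w(p))-top);b=(proj(S,w(p))-sc);return {0:a,1:b,2:np.r_[a,b]}[which].ravel()
for k in(0,1,2):
    f=least_squares(r,[.5,-.2,0],args=(k,),loss="soft_l1");p=f.x
    print(k,np.round(p,4),"bar",np.round(w(p)[4:].mean(0),4));print(np.round(r(p,k).reshape(-1,2),1).tolist())
c,s=np.cos(p[2]),np.sin(p[2]); print("bar end axis yaw",np.degrees(p[2]))
E
python3 fit.py
```

```text
0 [ 0.5337 -0.1723  0.1345] bar [ 0.4227 -0.1873  0.093 ]
[[-0.1, -0.8], [0.4, 0.8], [0.5, 0.1], [0.3, 0.3], [-0.4, -0.4], [-0.7, 0.0]]
1 [ 0.5321 -0.1688  0.1436] bar [ 0.4213 -0.1848  0.093 ]
[[-0.9, -0.4], [-0.4, -0.2], [0.1, -0.1], [0.2, 0.3], [0.7, 0.4], [0.2, -0.1]]
2 [ 0.5333 -0.171   0.1379] bar [ 0.4224 -0.1864  0.093 ]
[[-0.5, -0.8], [0.1, 1.1], [-0.1, 0.4], [-0.3, 0.3], [-0.8, -0.3], [-1.0, 0.2], [-1.3, 0.1], [-0.3, 0.4], [0.2, 0.7], [-0.3, 1.2], [0.5, 0.9], [0.2, 0.4]]
bar end axis yaw 7.901289429300656
```

Emit:
{"method": "carry_out", "body": {
  "commands": [
    [[-0.45, -0.71, 0], 69],
    [[-0.45, -0.71, 0], 69],
    [[-0.45, -0.71, 0], 69],
    [[-0.45, -0.71, 0], 69],
    [[-0.45, -0.71, 0], 69],
    [[-0.45, -0.71, 0], 69],
    [[-0.45, -0.71, 0], 69],
    [[-0.45, -0.71, 0], 69],
    [[-0.45, -0.71, 0], 69],
    [[-0.45, -0.71, 0], 69],
    [[-0.45, -0.71, 0], 69],
    [[-0.45, -0.71, 0], 69]
  ],
  "jaw": 0.35,
  "newtons": 40
}}

```text
time_s: 1.65
eef_pos: [0.3898, -0.1001, 0.1992]
orientation: [[-0.141, 0.99, 0.001], [0.99, 0.141, -0.0], [-0.0, 0.001, -1.0]]
contact_force: [1.4, 0.4, -0.4]
grip_width: 0.347
```

Emit:
{"method": "carry_out", "body": {
  "commands": [
    [[-0.045, 0.01, 0.0], 0],
    [[-0.09, 0.02, 0.02], 0],
    [[-0.09, 0.02, 0.045], 0],
    [[-0.09, 0.02, 0.045], 0]
  ]
}}

```text
time_s: 2.15
eef_pos: [0.4204, -0.1837, 0.1524]
orientation: [[-0.14, 0.99, -0.004], [0.99, 0.14, 0.002], [0.002, -0.004, -1.0]]
contact_force: [0.9, 0.7, 0.3]
grip_width: 0.352
```

```bash
python3 - <<'E'
from cell import bot
import cv2,numpy as np
o=bot.get_obs();print(o["time_s"],o["eef_pos"])
for n in("scene","wrist"):
    d=bot.get_image(n);cv2.imwrite(f"pics/{n}1.png",d["image"][:,:,::-1])
a=cv2.imread("pics/scene1.png")[150:290,110:290]
b=cv2.imread("pics/wrist1.png")
cv2.imwrite("pics/c1.png",np.hstack([cv2.resize(a,(400,310)),cv2.resize(b,(400,310))]))
E
```

```text
2.15 [ 0.42038368 -0.18372865  0.1523681 ]
```

View pics/c1.png

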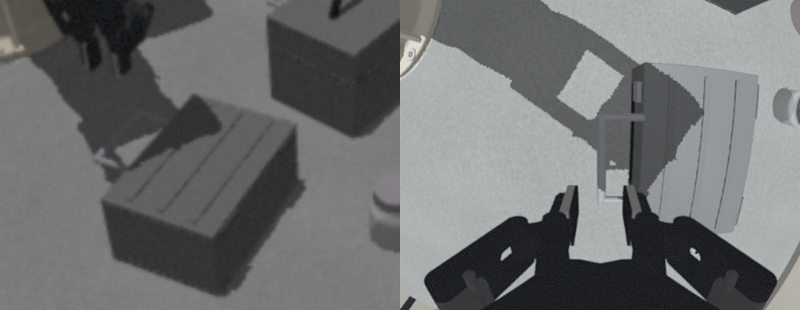

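```bash
python3 - <<'E'
from cell import bot
import cv2,numpy as np
d=bot.get_image("wrist");im=d["image"][:,:,::-1].copy()
def pr(X):
    c=d["R"]@X+d["t"];th=np.arctan2(np.hypot(c[0],c[1]),c[2]);ph=np.arctan2(c[1],c[0]);return d["fx"]*th*np.cos(ph)+d["cx"],d["fx"]*th*np.sin(ph)+d["cy"]
p=np.array([.5333,-.171,.1379]);c,s=np.cos(p[2]),np.sin(p[2])
im=cv2.convertScaleAbs(im[100:270,200:370],alpha=1.3);im=cv2.resize(im,None,fx=3.5,fy=3.5,interpolation=cv2.INTER_CUBIC)
for x,y,z in[(-.112,-.045,.093),(-.112,.045,.093),(-.112,0,.093),(-.07,-.1,.096),(-.07,.1,.096),(.07,.1,.096),(.07,-.1,.096)]:
    u,v=pr(np.array([p[0]+c*x-s*y,p[1]+s*x+c*y,z]));print(round(u,1),round(v,1));cv2.circle(im,(int((u-200)*3.5),int((v-100)*3.5)),3,(0,0,255),-1)
cv2.imwrite("pics/w1.png",im)
E
```

```text
256.9 244.8
257.3 142.4
257.1 196.3
300.1 296.1
311.6 74.5
457.8 91.8
425.8 285.7
```

View pics/w1.png

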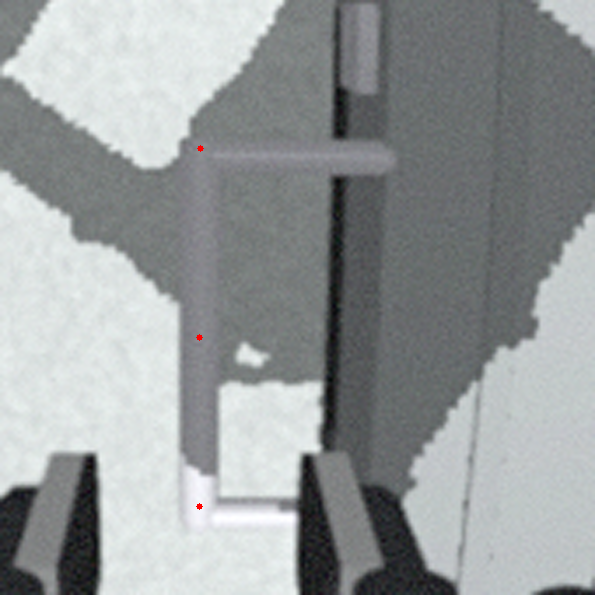

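Emit:
{"method": "carry_out", "body": {
  "commands": [
    [[-0.002, 0.001, 0.03], 0],
    [[-0.002, 0.001, 0.06], 0],
    [[-0.002, 0.001, 0.078], 0],
    [[-0.002, 0.001, 0.078], 0],
    [[-0.002, 0.001, 0.078], 0]
  ]
}}

```text
time_s: 2.92
eef_pos: [0.4242, -0.186, 0.0773]
orientation: [[-0.142, 0.99, 0.002], [0.99, 0.142, -0.001], [-0.001, 0.002, -1.0]]
contact_force: [0.8, 0.0, 0.4]
grip_width: 0.349
```

```bash
python3 - <<'E'
from cell import bot
import cv2,numpy as np
d=bot.get_image("wrist")["image"][:,:,::-1];e=bot.get_image("scene")["image"][:,:,::-1]
a=cv2.resize(d[100:300,170:370],(400,400),interpolation=2);b=cv2.resize(e[150:270,110:230],(400,400),interpolation=2)
cv2.imwrite("pics/c2.png",cv2.convertScaleAbs(np.hstack([a,b]),alpha=1.5));print(bot.get_obs()["eef_pos"])
E
```

```text
[ 0.42421379 -0.18609242  0.07719453]
```

View pics/c2.png

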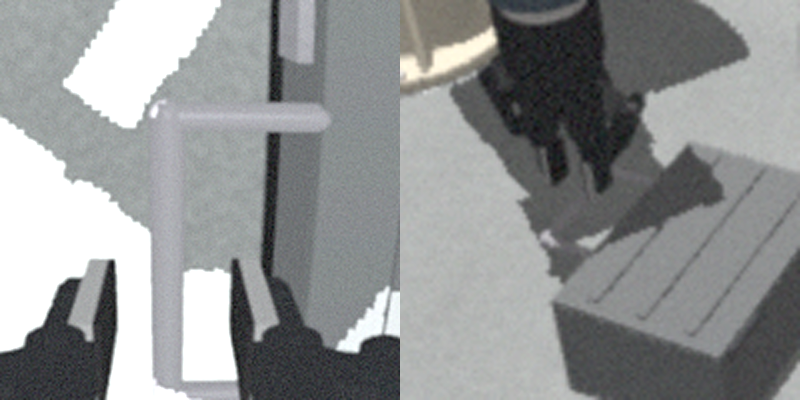

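```bash
python3 - <<'E'
from fit import *
X=np.array([[.4242,-.186,.0773],[.4242,-.186,.0903],[.4224,-.187,.093]])
u=proj(S,X);print(u,(u-[110,150])*400/120+[400,0])
E
```

```text
0 [ 0.5337 -0.1723  0.1345] bar [ 0.4227 -0.1873  0.093 ]
[[-0.1, -0.8], [0.4, 0.8], [0.5, 0.1], [0.3, 0.3], [-0.4, -0.4], [-0.7, 0.0]]
1 [ 0.5321 -0.1688  0.1436] bar [ 0.4213 -0.1848  0.093 ]
[[-0.9, -0.4], [-0.4, -0.2], [0.1, -0.1], [0.2, 0.3], [0.7, 0.4], [0.2, -0.1]]
2 [ 0.5333 -0.171   0.1379] bar [ 0.4224 -0.1864  0.093 ]
[[-0.5, -0.8], [0.1, 1.1], [-0.1, 0.4], [-0.3, 0.3], [-0.8, -0.3], [-1.0, 0.2], [-1.3, 0.1], [-0.3, 0.4], [0.2, 0.7], [-0.3, 1.2], [0.5, 0.9], [0.2, 0.4]]
bar end axis yaw 7.901289429300656
[[164.79474208 216.05215516]
 [164.10417386 212.33209941]
 [163.17896837 211.52760134]] [[582.64914026 220.17385054]
 [580.34724622 207.77366469]
 [577.2632279  205.09200446]]
```

```bash
python3 - <<'E'
from cell import bot
import cv2,numpy as np
e=bot.get_image("scene")["image"][:,:,::-1]
b=cv2.resize(e[180:240,135:205],(700,600),interpolation=2)
cv2.imwrite("pics/c3.png",cv2.convertScaleAbs(b,alpha=2.2));print(bot.get_obs()["eef_pos"])
E
```

```text
[ 0.42408364 -0.18610553  0.07705361]
```

View pics/c3.png

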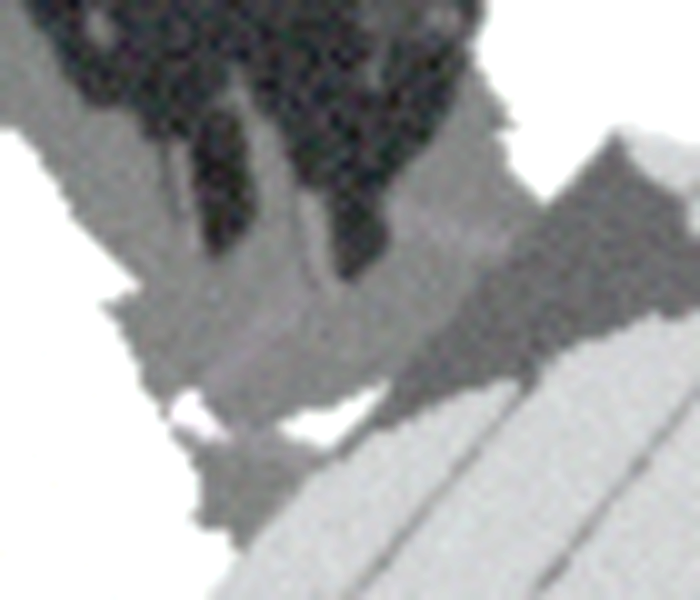

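Emit:
{"method": "carry_out", "body": {
  "commands": [
    [[0, -0.001, 0.005], 0],
    [[0, -0.001, 0.005], 0],
    [[0, -0.001, 0.005], 0],
    [[0, -0.001, 0.005], 0],
    [[0, -0.001, 0.005], 0],
    [[0, -0.001, 0.005], 0]
  ],
  "jaw": 0,
  "newtons": 40
}}

```text
time_s: 3.82
eef_pos: [0.4223, -0.186, 0.071]
orientation: [[-0.141, 0.99, -0.0], [0.99, 0.141, 0.0], [0.0, -0.0, -1.0]]
contact_force: [-0.9, 0.1, 0.2]
grip_width: -0.001
```

```bash
python3 - <<'E'
from cell import bot
import cv2,numpy as np
e=bot.get_image("scene")["image"][:,:,::-1];o=bot.get_obs()
b=cv2.resize(e[180:240,135:205],(700,600),interpolation=2)
cv2.imwrite("pics/c4.png",cv2.convertScaleAbs(b,alpha=2.2));print(o["eef_pos"],o["grip_width"],o["contact_force"])
E
```

```text
[ 0.42234269 -0.18602284  0.07100117] -0.0031024870973870126 [ 0.5822415   0.04344815 -0.85745323]
```

View pics/c4.png

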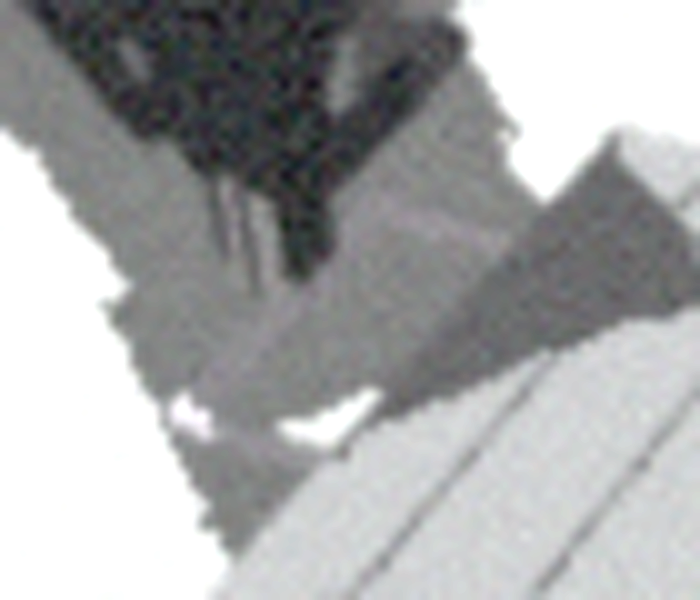

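```bash
sed -i 's/^for k in/if __name__=="__main__":\n  for k in/; s/^    f=least/      f=least/; s/^    print(k/      print(k/; s/^c,s=np.*//' fit.py; python3 - <<'E'
from cell import bot
import cv2,numpy as np
from fit import proj
out=[]
o=bot.get_obs();P=o["eef_pos"]
for n,(x0,y0,w) in dict(wrist=(200,130,130),scene=(130,170,70),top=(280,220,70)).items():
    d=bot.get_image(n);im=cv2.convertScaleAbs(cv2.resize(np.ascontiguousarray(d["image"][y0:y0+w,x0:x0+w,::-1]),(390,390),interpolation=2),alpha=2.0)
    for X,col in((P,(0,0,255)),(P+[0,0,.019],(0,255,0)),(P+[0,0,.04],(255,0,0)),(np.array([.4224,-.187,.093]),(0,255,255))):
        if n=="wrist":
            c=d["R"]@X+d["t"];th=np.arctan2(np.hypot(c[0],c[1]),c[2]);ph=np.arctan2(c[1],c[0]);u,v=d["fx"]*th*np.cos(ph)+d["cx"],d["fx"]*th*np.sin(ph)+d["cy"]
        else: u,v=proj(d,X[None])[0]
        print(n,u,v);cv2.circle(im,(int((u-x0+.5)*390/w),int((v-y0+.5)*390/w)),4,col,-1)
    out.append(im)
cv2.imwrite("pics/c5.png",np.hstack(out[:2]));cv2.imwrite("pics/c5t.png",out[2])
E
```

```text
wrist 257.20983398635985 221.16354679268656
wrist 257.32409255952405 233.61171651569947
wrist 257.4792528454906 250.6487855919765
wrist 257.19941283806696 237.36594156037012
scene 164.58555698771931 217.59057371988575
scene 163.57499395943688 212.17337475555374
scene 162.43427889764914 206.05848604661588
scene 163.17896837103655 211.52760133783875
top 331.7461111557874 263.29793958924694
top 333.0520507479025 263.74247278290983
top 334.55337579775573 264.25351389320844
top 333.6522147925072 263.78284679279204
```

View pics/c5.png

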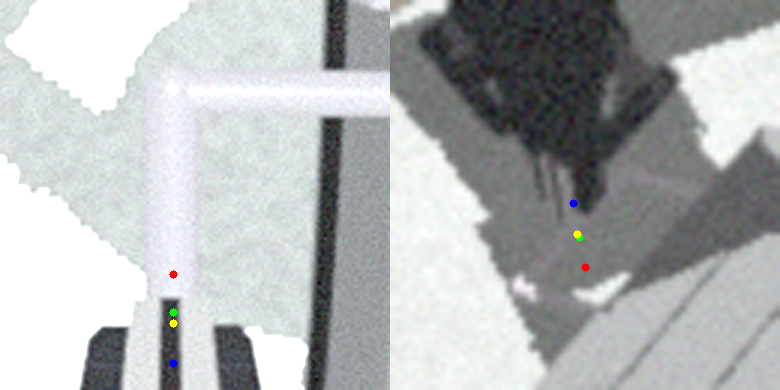

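View pics/c5t.png

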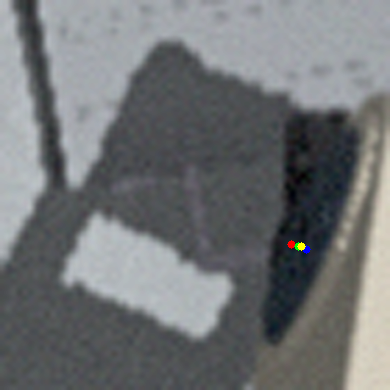

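Emit:
{"method": "carry_out", "body": {
  "commands": [
    [[0, 0, 0], 0],
    [[0, 0, 0], 0],
    [[0, 0, 0], 0],
    [[0, 0, 0], 0]
  ],
  "jaw": 0.35
}}

```text
time_s: 4.53
eef_pos: [0.4223, -0.186, 0.071]
orientation: [[-0.141, 0.99, 0.0], [0.99, 0.141, -0.0], [-0.0, 0.0, -1.0]]
contact_force: [-0.1, -0.4, 0.5]
grip_width: 0.348
```

Emit:
{"method": "carry_out", "body": {
  "commands": [
    [[0, 0, 0.012], 0],
    [[0, 0, 0.024], 0],
    [[0, 0, 0.024], 0],
    [[0, 0, 0.024], 0]
  ]
}}

```text
time_s: 5.03
eef_pos: [0.4222, -0.186, 0.0468]
orientation: [[-0.141, 0.99, -0.001], [0.99, 0.141, 0.0], [0.0, -0.001, -1.0]]
contact_force: [-0.6, 0.1, -0.4]
grip_width: 0.352
```

```bash
cat > look.py <<'E'
from cell import bot
import cv2,numpy as np,sys
o=bot.get_obs();P=o["eef_pos"];print(o["time_s"],P,o["grip_width"],o["contact_force"])
out=[]
for n,(x0,y0,w) in dict(wrist=(180,110,160),scene=(130,170,70)).items():
    d=bot.get_image(n);out.append(cv2.convertScaleAbs(cv2.resize(np.ascontiguousarray(d["image"][y0:y0+w,x0:x0+w,::-1]),(390,390),interpolation=2),alpha=2.0))
cv2.imwrite(sys.argv[1],np.hstack(out))
E
python3 look.py pics/c6.png
```

```text
5.025 [ 0.42216196 -0.18596767  0.04675048] 0.3523151720171106 [-0.60685224  0.11082946 -0.37506887]
```

View pics/c6.png

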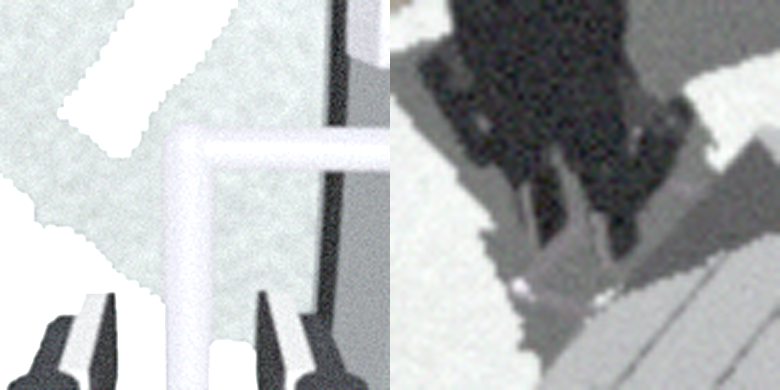

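Emit:
{"method": "carry_out", "body": {
  "commands": [
    [[0, 0, 0.006], 0],
    [[0, 0, 0.006], 0],
    [[0, 0, 0.006], 0]
  ]
}}

```text
time_s: 5.5
eef_pos: [0.4223, -0.186, 0.041]
orientation: [[-0.141, 0.99, -0.0], [0.99, 0.141, 0.0], [0.0, -0.0, -1.0]]
contact_force: [-0.2, 0.3, -0.5]
grip_width: 0.35
```

Emit:
{"method": "carry_out", "body": {
  "commands": [
    [[0, 0, 0], 0],
    [[0, 0, 0], 0],
    [[0, 0, 0], 0],
    [[0, 0, 0], 0],
    [[0, 0, 0], 0]
  ],
  "jaw": 0,
  "newtons": 40
}}

```text
time_s: 6.12
eef_pos: [0.4224, -0.186, 0.0411]
orientation: [[-0.141, 0.99, 0.0], [0.99, 0.141, -0.0], [-0.0, 0.0, -1.0]]
contact_force: [-1.1, 1.2, 4.5]
grip_width: 0.105
```

```bash
python3 look.py pics/c7.png
```

```text
6.125 [ 0.4223936  -0.18604685  0.04111511] 0.1054826465651547 [-1.14235362  1.17623481  4.50067918]
```

View pics/c7.png

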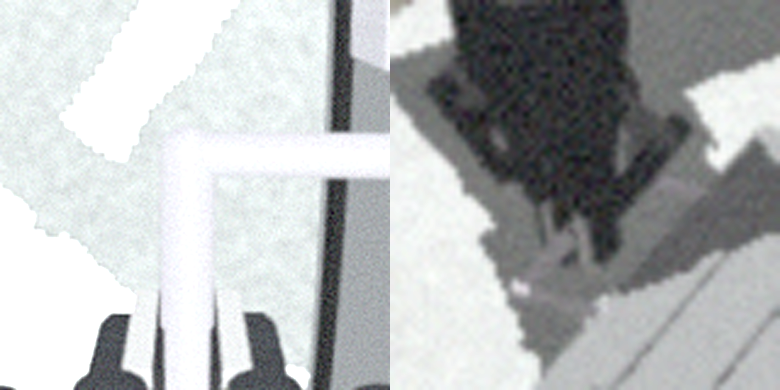

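Emit:
{"method": "carry_out", "body": {
  "commands": [
    [[0, 0.0004, -0.0091], 0],
    [[0, 0.0012, -0.0182], 0],
    [[0, 0.0025, -0.0272], 0],
    [[0, 0.0042, -0.0361], 0],
    [[0, 0.0064, -0.045], 0],
    [[0, 0.009, -0.0537], 0],
    [[0, 0.009, -0.0537], 0]
  ]
}}

```text
time_s: 7.1
eef_pos: [0.431, -0.1848, 0.0952]
orientation: [[-0.141, 0.99, -0.0], [0.99, 0.141, -0.0], [-0.0, -0.0, -1.0]]
contact_force: [-2.2, -2.0, -1.9]
grip_width: 0.096
```

```bash
sed -i 's/scene=(130,170,70)/scene=(110,130,150)/' look.py; python3 look.py pics/c8.png
```

```text
7.1 [ 0.430985   -0.18478978  0.09519178] 0.09577313003189883 [-2.24137992 -2.03443993 -1.93444266]
```

View pics/c8.png

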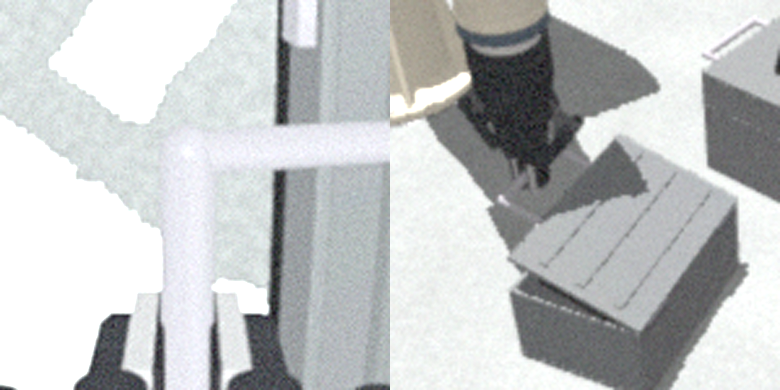

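Emit:
{"method": "carry_out", "body": {
  "commands": [
    [[0, 0.0031, -0.0086], 0],
    [[0, 0.0065, -0.0169], 0],
    [[0, 0.0105, -0.0252], 0],
    [[0, 0.0147, -0.0332], 0],
    [[0, 0.0194, -0.0409], 0],
    [[0, 0.0245, -0.0485], 0],
    [[0, 0.0299, -0.0558], 0],
    [[0, 0.0357, -0.0628], 0],
    [[0, 0.0418, -0.0695], 0],
    [[0, 0.0483, -0.0759], 0],
    [[0, 0.0551, -0.082], 0],
    [[0, 0.0622, -0.0877], 0]
  ]
}}

```text
time_s: 8.7
eef_pos: [0.4897, -0.1764, 0.1832]
orientation: [[-0.142, 0.99, -0.006], [0.99, 0.142, -0.001], [0.0, -0.006, -1.0]]
contact_force: [-18.0, -4.6, 21.1]
grip_width: 0.1
```

```bash
python3 look.py pics/c9.png
```

```text
8.7 [ 0.48965515 -0.17637915  0.18320927] 0.0997863000831814 [-18.02863319  -4.61199824  21.09320073]
```

View pics/c9.png

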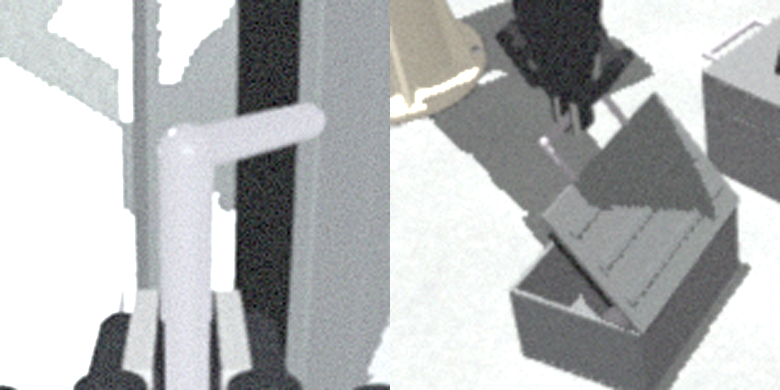

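Emit:
{"method": "carry_out", "body": {
  "commands": [
    [[0, -0.0005, -0.001], 0],
    [[0, -0.001, -0.002], 0],
    [[0, -0.001, -0.002], 0]
  ]
}}

```text
time_s: 9.18
eef_pos: [0.4914, -0.1762, 0.1846]
orientation: [[-0.141, 0.99, -0.001], [0.99, 0.141, -0.0], [-0.0, -0.001, -1.0]]
contact_force: [-5.4, -2.9, 5.1]
grip_width: 0.097
```

Emit:
{"method": "carry_out", "body": {
  "commands": [
    [[0, 0.008, -0.0055], 0],
    [[0, 0.016, -0.0104], 0],
    [[0, 0.0239, -0.0149], 0],
    [[0, 0.0319, -0.0192], 0],
    [[0, 0.0402, -0.0229], 0],
    [[0, 0.0486, -0.0263], 0],
    [[0, 0.0573, -0.0293], 0],
    [[0, 0.066, -0.0318], 0],
    [[0, 0.0749, -0.0338], 0],
    [[0, 0.0838, -0.0355], 0],
    [[0, 0.0838, -0.0355], 0],
    [[0, 0.0838, -0.0355], 0]
  ]
}}

```text
time_s: 10.68
eef_pos: [0.5749, -0.1643, 0.2198]
orientation: [[-0.141, 0.99, 0.0], [0.99, 0.141, -0.0], [-0.0, 0.0, -1.0]]
contact_force: [-1.1, -2.0, 3.2]
grip_width: 0.096
```

```bash
python3 look.py pics/c10.png
```

```text
10.675 [ 0.57485736 -0.16430141  0.2198093 ] 0.09638173867293968 [-1.05632587 -2.01173757  3.21614784]
```

View pics/c10.png

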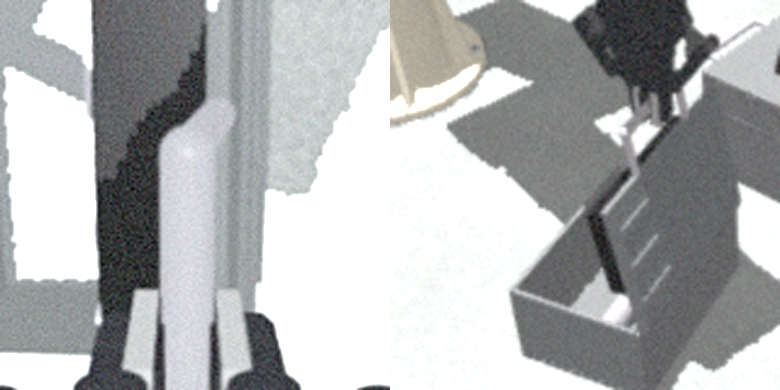

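Emit:
{"method": "carry_out", "body": {
  "commands": [
    [[0, 0.009, -0.001], 0],
    [[0, 0.018, -0.0018], 0],
    [[0, 0.0272, -0.0021], 0],
    [[0, 0.0363, -0.0019], 0],
    [[0, 0.0454, -0.0013], 0],
    [[0, 0.0544, -0.0002], 0],
    [[0, 0.063, 0.0014], 0],
    [[0, 0.0687, 0.0025], 0],
    [[0, 0.0687, 0.0025], 0],
    [[0, 0.0687, 0.0025], 0]
  ]
}}

```text
time_s: 12.02
eef_pos: [0.6426, -0.1546, 0.2173]
orientation: [[-0.141, 0.99, -0.0], [0.99, 0.141, 0.0], [0.0, -0.0, -1.0]]
contact_force: [-1.0, -2.5, 2.1]
grip_width: 0.098
```

```bash
cat > ck.py <<'E'
from cell import bot
import cv2,numpy as np
o=bot.get_obs();P=o["eef_pos"];y=np.array([.99,.141])
dX=y@(P[:2]-[.4224,-.186]);print(o["time_s"],P,o["grip_width"],o["contact_force"],"dX",dX,"vel",np.abs(o["joint_vel"]).max())
from scipy.optimize import brentq
print("angle",brentq(lambda a:.182*(1-np.cos(a))+.003*np.sin(a)-dX,0,2.5))
out=[]
for n,(x0,y0,w) in dict(top=(230,120,160),scene=(110,130,150)).items():
    d=bot.get_image(n);np.savez(n+"f.npz",**d);out.append(cv2.convertScaleAbs(cv2.resize(np.ascontiguousarray(d["image"][y0:y0+w,x0:x0+w,::-1]),(390,390),interpolation=2),alpha=2.0))
cv2.imwrite("pics/c11.png",np.hstack(out))
E
python3 ck.py
```

```text
12.025 [ 0.64262675 -0.15456591  0.21734635] 0.09829232223848075 [-1.03791426 -2.53568629  2.0701607 ] dX 0.22245668760907034 vel 0.0047370551331745074
angle 1.7784454238450629
```

View pics/c11.png

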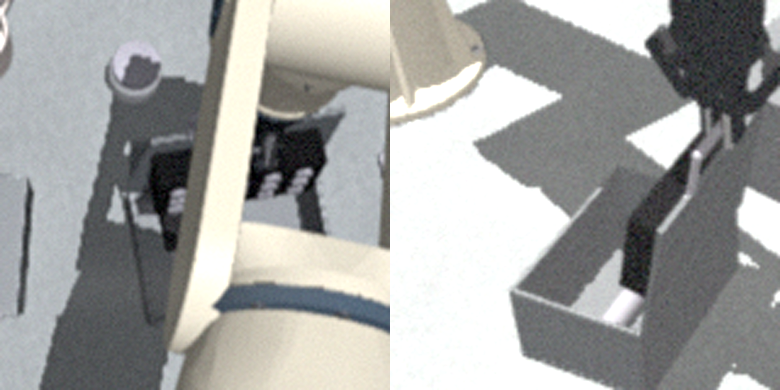

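```bash
python3 - <<'E'
from fit import *
import cv2
p=np.array([.5333,-.171,.1379]);c,s=np.cos(p[2]),np.sin(p[2])
d=np.load("scenef.npz");x0,y0,w=175,150,80
im=cv2.convertScaleAbs(cv2.resize(np.ascontiguousarray(d["image"][y0:y0+w,x0:x0+w,::-1]),(720,720)[:2],interpolation=2)[:600],alpha=1.8)
for a,col in((1.68,(255,0,0)),(1.78,(0,0,255)),(1.88,(0,255,0))):
  for r,h,y in((182,3,-.045),(182,3,.045),(140,6,-.1),(140,0,-.1),(140,6,.1)):
    x=.07+(-r*np.cos(a)+h*np.sin(a))/1e3;z=.09+(r*np.sin(a)+h*np.cos(a))/1e3
    u,v=proj(d,np.array([[p[0]+c*x-s*y,p[1]+s*x+c*y,z]]))[0]
    cv2.circle(im,(int((u-x0+.5)*9),int((v-y0+.5)*9)),3,col,-1)
cv2.imwrite("pics/c12.png",im)
E
```

```text
(no output)
```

View pics/c12.png

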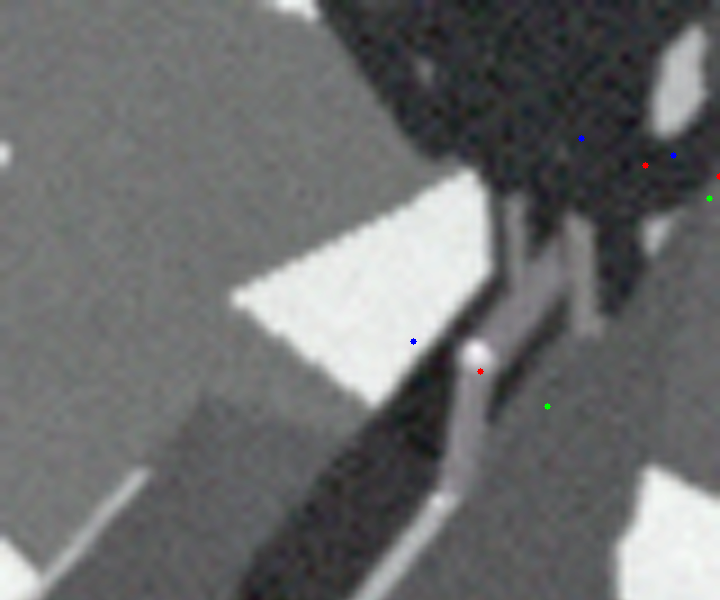

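```bash
python3 - <<'E'
from cell import bot
print(bot.hand_in())
E
```

```text
the job is handed in; nothing more can be done
None
```

The flat-lid case is the one with the stay beside it. I swung its lid up to its balance point and handed in with the gripper closed on the pull bar at a 40 N grip setting. The hand-in gave no verdict.

**Last checks:**
- **Angle:** the gripper position puts the lid at about 1.778 rad (target 1.78). A separate check in the scene image agreed within about 0.02 rad, at roughly 1.76.
- **Grip and stillness:** the jaws read about 0.10 open, with the bar between the pads. The arm was still, with about 3 N on the tool, at 12 s of the 40 s.
- **Other things:** I never touched the domed case, stay, screwdriver, jar or mug. I did not compare their positions with the start images. The last pictures show only part of the domed case and the jar, and the gripper hides part of the view.

**What went wrong or disagreed:**
- **Missed first grasp:** it closed on nothing above the bar. The images showed the fingertips about 25–30 mm higher than the reported tool position, so I went about 30 mm lower and gripped on the second try.
- **Force during the swing:** around 0.9 rad it rose to about 28 N, probably because the bar slipped a little in the pads. I moved the gripper slightly up and away from the hinge, and it dropped to under 10 N.

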